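Check off two pill bottles on the dose-log buttons

ROBOT

A 7-joint arm with a two-finger parallel gripper is mounted at the origin on the work surface. World frame = base frame: x ahead of the robot, y to its left, z up, the work surface at z = 0. Lengths are in m, angles in rad, forces in N, time in s.
With the tool pointing down it reaches from about 0.4 to 0.85 m from the base axis. Payload 10.4 kg.
Tool frame: the origin (TCP) lies midway between the tips of the shut fingers; the grasp point (between the pads) lies 19 mm behind it; x points along the fingers, y is the direction in which the jaws open and shut, and the axes are right-handed (so a half turn about x gives the same grasp; the last joint's range is limited). The gripper opens to 87 mm and grips with 3 to 60 N. Pads are 19 mm wide; open, the fingers measure 117 mm over their backs; the gripper's body (75 mm by 190 mm) begins 51 mm behind the grasp point.
Start: joints at [-1.355, 0.332, -0.065, 1.46, 0.022, 1.35, -0.088], TCP at [0.148, 0.607, 0.223] pointing down, gripper open.
Joint ranges: [-2.6, 2.6], [-0.5, 2.12], [-1.47, 1.34], [0.16, 2.42], [-1.27, 4.41], [0.06, 2.06], [-2.6, 2.6]. Speed limits (rad/s): [2.22, 2.22, 2.79, 2.79, 3.14, 3.14, 3.14].

INTERFACE

Orientations are given as a unit quaternion [x, y, z, w].
In Python, from bench import r gives the robot as it stands.
- The arm moves only by the shell command python3 -m jog 'ROWS' [OPENING] [FORCE]. ROWS is JSON, a list of rows, each an object with "slide": the shift along the tool's x, y, z in cm, a list of three; "roll": the turn about the tool's x in degrees. A call has 1 to 5 rows; each row is the pose to reach, as a shift and turn from the pose measured when the call began, along the tool's axes at that moment; what a row does not reach only later rows make up. A row lasts 1/12 s, in which the tool goes at most 41.7 mm and 7.16 degrees, less where a joint would pass 70% of its speed; a pose out of reach is approached as far as the arm can. A call with a gripper value outside its range is refused whole. OPENING is the closure, from 0 (fully open) to 1 (shut), set as the call begins (- or left out, the last holds). The fingers move at their own pace and stop on an object; FORCE is the grip in N (left out, the last holds). Time passes only in rows, so rows that repeat a pose let the fingers close. It gives the time, the measured TCP pose, the force and the opening at its end, in the units of the state.
- r.read_state(): the state, without advancing time (a new reading comes with each control period).
- r.camera(name): name is "scene" or "top"; returns the picture (420x560x3 uint8, red, green, blue); there is no depth.
- r.camera_info(name): a dict with "intrinsics" (3x3 intrinsics, pixels), "k1" (the pictures are not rectified: a ray, as slopes to the right and down, at radius r is drawn at 1 + k1 r^2 times it, then the intrinsics apply), "R" (3x3) and "t" (3): a world point X has camera coordinates R X + t. Camera axes: x right, y down, z forward; pixel columns grow to the right and rows downward; lengths in m; the calibration is good to about 2 mm. A picture is of the moment at which its call begins. camera_info takes no time and is no camera call.
- r.close_job(): hands the job in, once; it reports no verdict.
The state is a dict: "time": time; "joint_positions": joint angles; "joint_vel": joint speeds; "joint_torque": joint torques, N m; "ee_pos": TCP position; "eef_rot": TCP orientation; "ft_force": force on the tool from outside, world axes, zero at the start; "torque": the same for the moment, N m; "width": finger opening in m.
Only numpy, scipy, OpenCV 4.12 (cv2) and the standard library are available. Lean on these libraries where they do the work, as an engineer would, in place of code of your own. Each camera call takes 0.05 s, during which the arm holds its last target.

TASK

Check off this evening's two medicines by touch: lightly tap the green cap of the pill bottle in the cream bin, then press the green log button until it registers, then lightly tap the blue cap, then press the blue log button. Use the fingertips only and push gently; the bottles stay standing in the tilted-out bin and are not lifted. Do not press the red call button, leave everything else where it is, and finish with both buttons sprung back up.

Things in the scene. Friction and masses are not known exactly. Their poses are not given: they have to be found in the camera images.
- green_cap: The green plastic cap of an amber pill bottle, a disc 40 mm across and 18 mm deep. Origin: centre of its top face, z up. It is a child-proof cap: it springs straight down up to 6 mm when pressed and comes back (about 1.3 N per mm, 8 N at the bottom). Its top stands 84 mm above the bottle's underside.
- green_bottle: The closed amber pill bottle with the green cap, 44 mm across, 84 mm tall, about 80 g, standing loose in one of the two compartments of the cream bin. Origin: centre of its underside; z up. Its compartment is 90 mm wide and 80 mm deep, with walls 40 mm high, so the upper half of the bottle stands clear. The two bottles stand 80 to 110 mm apart, centre to centre, either one on either side.
- green_button_top (a point): Centre of the top face of the green push button's moving cap (44 mm across, 24 mm above the shelf when up). It is pressed straight down; z up.
- green_button (a joint): Travel of the green push button: 0 is up, 0.008 m fully down, on a spring (1.8 N to start it, then about 0.5 N per mm, 6 N fully down). It registers when about half way down (beyond 0.003 m, about 3.5 N) and springs back.
- green_button_base: The green button as a whole, with its white housing (60 mm across, 12 mm high) fixed to the shelf. Origin: centre of its underside.
- blue_cap: The blue plastic cap of an amber pill bottle, a disc 40 mm across and 18 mm deep. Origin: centre of its top face, z up. It is a child-proof cap: it springs straight down up to 6 mm when pressed and comes back (about 1.3 N per mm, 8 N at the bottom). Its top stands 84 mm above the bottle's underside.
- blue_bottle: The closed amber pill bottle with the blue cap, 44 mm across, 84 mm tall, about 80 g, standing loose in one of the two compartments of the cream bin. Origin: centre of its underside; z up. Its compartment is 90 mm wide and 80 mm deep, with walls 40 mm high, so the upper half of the bottle stands clear. The two bottles stand 80 to 110 mm apart, centre to centre, either one on either side.
- blue_button_top (a point): Centre of the top face of the blue push button's moving cap (44 mm across, 24 mm above the shelf when up). It is pressed straight down; z up.
- blue_button (a joint): Travel of the blue push button: 0 is up, 0.008 m fully down, on a spring (1.8 N to start it, then about 0.5 N per mm, 6 N fully down). It registers when about half way down (beyond 0.003 m, about 3.5 N) and springs back.
- blue_button_base: The blue button as a whole, with its white housing (60 mm across, 12 mm high) fixed to the shelf. Origin: centre of its underside.
- red_button_top (a point): Centre of the top face of the red push button's moving cap (44 mm across, 24 mm above the shelf when up). It is pressed straight down; z up. This is the call-for-help button, not to be pressed.
- red_button (a joint): Travel of the red button, 0 is up, 0.008 m fully down, spring as for the others.
- bin_frame: Fixed cream frame of the tilt-out bin, a box 100 mm deep (x), 211 mm wide (y) and 125 mm high, its front facing its own -x. Origin: centre of its underside. The bin hangs out in front of it, from 50 to 165 mm on its -x side, 192 mm wide, walls 50 mm high, its floor level and 10 mm above the shelf.
- bin (a joint): Hinge of the cream bin along the lower front edge of its frame: 0 is swung out against its stop, with its floor level, as it stands; it grows, to 0.6 rad, as the front of the bin is swung up towards the frame. A downward push on a bottle only presses it against its stop.
- egg_cup: White ceramic egg cup, 48 mm across, 62 mm tall, standing. Origin: centre of its underside.
- tweezers: Steel tweezers lying flat, 95 mm long along x, 8 mm high. Origin: underside, mid-length.
- whistle: Red plastic whistle, about 60 mm long along x, 24 mm high. Origin: underside, below its round chamber.
- magnifier: Magnifying glass lying flat, lens 84 mm across, wooden handle to -x, 172 mm long overall, 14 mm high. Origin: underside, lens centre.
- organiser: Closed seven-day pill organiser, 150 mm (x) by 32 mm, 24 mm high. Origin: centre of its underside.
- drops: Small white eye-drop bottle, 28 mm across, 65 mm tall. Origin: centre of its underside.
Not all that is in view belongs to the job. Leave any pink look-alike of the blue_bottle alone.

How it is judged:
On the way, in this order (a step that is already met when the one before it is completed fails the run):
1. a fingertip touches the green cap (over 0.3 N) while neither log button is pressed (contact force between the fingers and green_cap above 0.3 N and not (value of joint green_button above 0.003 m) and not (value of joint blue_button above 0.003 m)), for 0.04 s.
2. the green log button is pressed at least about half way (3 mm) (value of joint green_button above 0.003 m and contact force between the fingers and green_button_base above 0.3 N), for 0.04 s.
3. a fingertip touches the blue cap (over 0.3 N) while neither log button is pressed (contact force between the fingers and blue_cap above 0.3 N and not (value of joint green_button above 0.003 m) and not (value of joint blue_button above 0.003 m)), for 0.04 s.
4. the blue log button is pressed at least about half way (3 mm) (value of joint blue_button above 0.003 m and contact force between the fingers and blue_button_base above 0.3 N), for 0.04 s.
At the end, for the whole second after the job is handed in: Both pill bottles stand upright (within 0.15 rad) and at rest in the bin within 20 mm of where they started; all three buttons are up (less than 2 mm down); the bin is still out (below 0.08 rad); the egg cup, tweezers, whistle, magnifier, organiser and drops are within 25 mm of where they started (distance of each of green_bottle, blue_bottle from where it was at the start of the episode below 0.02 m and angle between each of green_bottle, blue_bottle's own z axis and vertical below 0.15 rad and linear speed of each of green_bottle, blue_bottle below 0.02 m/s and value of joint each of green_button, blue_button, red_button below 0.002 m and value of joint bin below 0.08 rad and distance of each of egg_cup, tweezers, whistle, magnifier, organiser, drops from where it was at the start of the episode below 0.025 m); the robot touches nothing.
It fails at once if the red call button is pressed (value of joint red_button above 0.002 m).
It fails at once if the bin is swung up by more than 0.15 rad (value of joint bin above 0.15 rad).
It fails at once if a pill bottle is lifted (over 15 mm), tipped (over 0.3 rad) or shifted (over 25 mm) (height (world z) of any of green_bottle, blue_bottle above 0.025 m or angle between any of green_bottle, blue_bottle's own z axis and vertical above 0.3 rad or distance of any of green_bottle, blue_bottle from where it was at the start of the episode above 0.025 m).
It fails at once if a pill bottle or a log button is pushed hard, with over 20 N (contact force between any of the arm, the fingers and green_bottle above 20 N or contact force between any of the arm, the fingers and green_button_base above 20 N or contact force between any of the arm, the fingers and blue_bottle above 20 N or contact force between any of the arm, the fingers and blue_button_base above 20 N).
It fails at once if something else standing on the shelf is moved by more than 25 mm (distance of any of egg_cup, tweezers, whistle, magnifier, organiser, drops from where it was at the start of the episode above 0.025 m).
It also fails if it takes over 64 s, if anything falls off the work surface, if the arm or the gripper's body presses on something with over 40 N, if the wrist force passes 120 N, or if a joint passes its speed limit or range.

## Working session

There is one attempt and no reset: what is moved stays moved. The work goes in short steps, Python scripts to look and compute and a shell command to move; the robot and the scene stay as the last step left them, time stands still between calls to the robot, and variables do not carry over. Pictures are saved under pics/ and viewed, and the job is handed in when it is done.

```bash
ls; mkdir -p pics
python3 - <<'E'
from bench import r
import cv2,numpy as np
for n in("scene","top"):
    im=r.camera(n); cv2.imwrite(f"pics/{n}0.png",im[:,:,::-1]); i=r.camera_info(n)
    print(n,{k:np.round(v,4).tolist() for k,v in i.items()})
s=r.read_state(); print(s)
E
```

```text
pics
scene {'intrinsics': [[423.1219, 0.0, 278.842], [0.0, 423.1219, 208.3433], [0.0, 0.0, 1.0]], 'k1': 0.024, 'R': [[-0.5255, 0.8507, 0.0068], [0.4361, 0.2762, -0.8565], [-0.7305, -0.4472, -0.5161]], 't': [0.2671, -0.1713, 1.4791]}
top {'intrinsics': [[410.0188, 0.0, 276.7648], [0.0, 410.0188, 203.6216], [0.0, 0.0, 1.0]], 'k1': 0.0134, 'R': [[0.0123, -0.9997, 0.0217], [-0.9841, -0.016, -0.1772], [0.1774, -0.0192, -0.9839]], 't': [0.009, 0.5576, 0.9836]}
{'time': 0.1, 'joint_positions': array([-1.35459047,  0.33277095, -0.06472506,  1.46085902,  0.02162529,
        1.34990001, -0.08850931]), 'joint_vel': array([-0.00054453, -0.00026688, -0.00135708, -0.00299923,  0.00018138,
        0.00119413,  0.0014086 ]), 'joint_torque': array([ 1.89378625e-03, -6.24540925e+01,  2.47568625e-02, -3.90709269e+01,
       -6.13774289e-02,  3.66567064e-02,  7.64003380e-05]), 'ee_pos': array([0.14775436, 0.60692694, 0.22185633]), 'eef_rot': array([ 0.08377847,  0.7021    , -0.08465426,  0.7020473 ]), 'ft_force': array([ 0.26192202,  0.24424826, -0.85062174]), 'torque': array([ 0.0509696 , -0.02035479,  0.02958188]), 'width': 0.08731768537336226}
```

View pics/scene0.png

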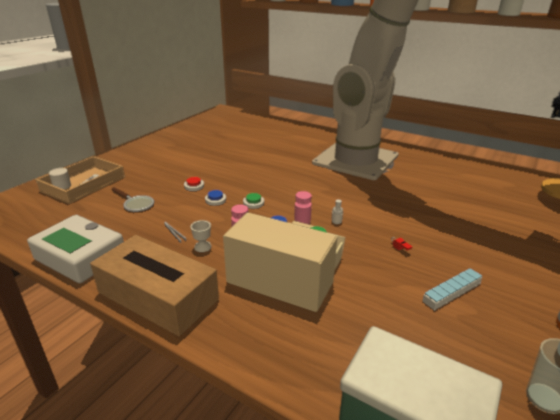

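View pics/top0.png

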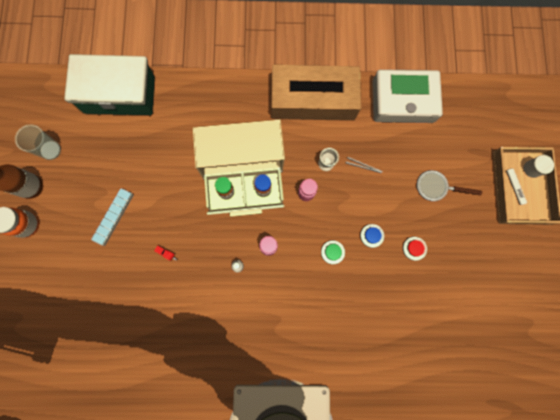

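The top view shows the green cap at (223,185) and the blue cap at (262,183), both in the cream bin. Pink look-alike bottles are at (308,188) and (268,245). The buttons are green (333,252), blue (372,236) and red (416,248). The frame partly hides the caps in the scene view, so I'll enlarge both views.

```bash
cat > h.py <<'E'
import numpy as np,cv2
from bench import r
def ray(n,u,v):
    i=r.camera_info(n);K=np.array(i["intrinsics"]);
    p=cv2.undistortPoints(np.array([[[u,v]]],float),K,np.array([i["k1"],0,0,0,0.]))[0,0]
    R=np.array(i["R"]);t=np.array(i["t"])
    d=R.T@np.array([p[0],p[1],1.]);return -R.T@t,d/np.linalg.norm(d)
def plane(n,u,v,z):
    c,d=ray(n,u,v);return c+d*(z-c[2])/d[2]
def tri(a,b):
    (c1,d1),(c2,d2)=ray("scene",*a),ray("top",*b)
    A=np.stack([d1,-d2],1);s=np.linalg.lstsq(A,c2-c1,rcond=None)[0]
    p,q=c1+s[0]*d1,c2+s[1]*d2
    return (p+q)/2,np.linalg.norm(p-q)
def proj(n,X):
    i=r.camera_info(n);R=np.array(i["R"]);t=np.array(i["t"])
    return cv2.projectPoints(np.array([X],float),cv2.Rodrigues(R)[0],t,np.array(i["intrinsics"]),np.array([i["k1"],0,0,0,0.]))[0][0,0]
E
python3 - <<'E'
import cv2,numpy as np
a=cv2.imread("pics/scene0.png")[185:275,180:350];b=cv2.imread("pics/top0.png")[115:265,185:435]
cv2.imwrite("pics/c1.png",cv2.resize(a,None,fx=4.5,fy=4.5,interpolation=cv2.INTER_CUBIC))
cv2.imwrite("pics/c2.png",cv2.resize(b,None,fx=3.2,fy=3.2,interpolation=cv2.INTER_CUBIC))
for n in("scene","top"):
    h=cv2.cvtColor(cv2.imread(f"pics/{n}0.png"),cv2.COLOR_BGR2HSV)
    for c,lo,hi in(("g",(50,120,50),(80,255,255)),("b",(105,130,50),(130,255,255)),("r",(0,200,120),(4,255,255)),("pink",(160,60,100),(178,255,255))):
        m=cv2.inRange(h,lo,hi);k,l,s,ce=cv2.connectedComponentsWithStats(m)
        for j in range(1,k):
            if s[j,4]>25:print(n,c,s[j],ce[j].round(1))
E
```

```text
scene g [247 194  14   8  95] [253.2 197.5]
scene g [313 227  12   4  30] [318.7 228.3]
scene b [209 191  13   8  78] [214.9 194.2]
scene r [187 177  13   8  77] [193.3 180.5]
scene r [395 238  16  11  73] [402.8 243.2]
scene pink [296 192  14  29 249] [302.9 203.1]
scene pink [232 205  15  17 146] [238.3 211.5]
top g [396  77  31   9  55] [415.2  78.3]
top g [401  89  26   4  42] [413.9  91.3]
top g [216 177  15  16 194] [222.7 184.7]
top g [326 244  15  16 178] [333.  251.5]
top b [255 175  15  16 188] [262.2 182.5]
top b [366 228  15  15 183] [372.8 234.9]
top r [409 241  15  14 166] [415.6 247.7]
top r [155 246  19  14 129] [164.3 252.5]
top pink [299 179  18  21 280] [307.4 189.1]
top pink [260 236  17  19 246] [267.9 245.2]
```

View pics/c1.png

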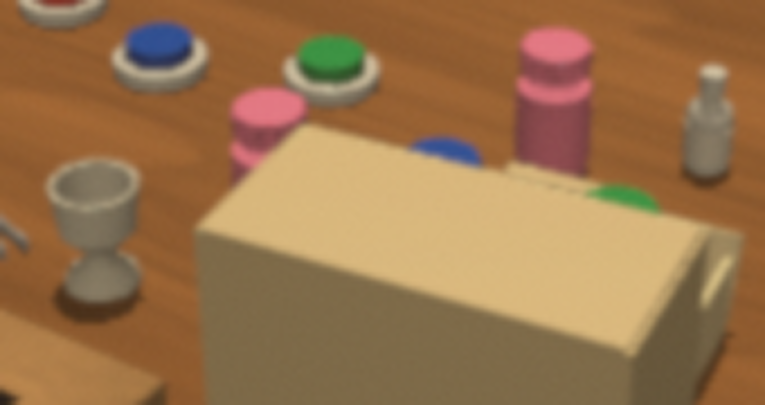

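View pics/c2.png

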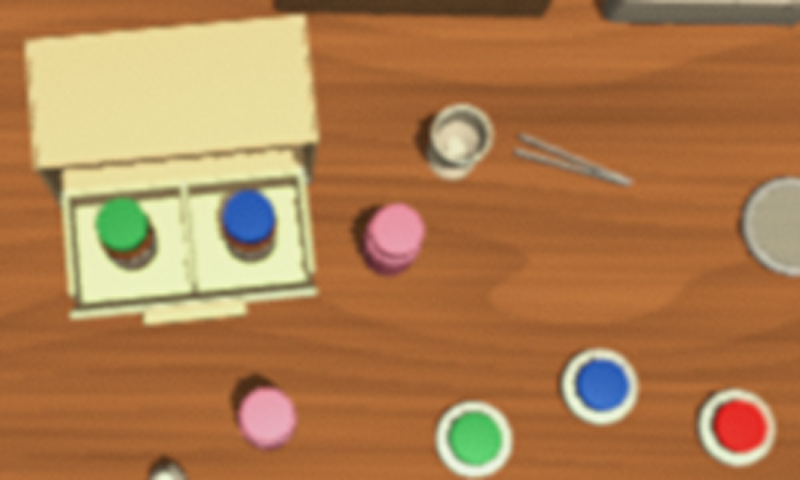

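Run:
```python
from h import *
np.set_printoptions(precision=4,suppress=True)
e=.02*np.array([-.853,-.522,0])
for n,t,s in(("green",(222.7,184.5),(317.8,226.3)),("blue",(262.2,182.3),(278.4,215.7))):
    c=plane("top",*t,.094);pt=proj("top",c+e)
    print(n,"cap",c,"far-edge tri",tri(s,pt),"pred scene apex",proj("scene",c+e))
for n,t,s in(("green",(333,251.3),(253.3,196.8)),("blue",(372.8,234.9),(215,193.5)),("red",(415.6,247.7),(193.3,180))):
    print(n,"btn",plane("top",*t,.024),"tri",tri(s,t))
for n,t,s in(("pinkA",(307.4-0.5,187),(239.5,208)),("pinkB",(267.9,244.8),(303.2,195)),("drops",(237.5,266),(338,202)),("frontlip",(0,0),(0,0))):
    if t[0]: print(n,tri(s,t))
```

```text
green cap [0.5943 0.1494 0.094 ] far-edge tri (array([0.5766, 0.1412, 0.0923]), np.float64(0.004686815742242445)) pred scene apex [315.7409 225.446 ]
blue cap [0.6015 0.0539 0.094 ] far-edge tri (array([0.5845, 0.0442, 0.0919]), np.float64(0.001696808102308355)) pred scene apex [277.7754 214.7877]
green btn [ 0.4414 -0.1278  0.024 ] tri (array([ 0.4412, -0.1276,  0.0219]), np.float64(0.001230886900288806))
blue btn [ 0.4847 -0.2304  0.024 ] tri (array([ 0.4847, -0.2307,  0.0222]), np.float64(0.0005093206225697697))
red btn [ 0.4536 -0.3389  0.024 ] tri (array([ 0.4537, -0.3396,  0.0221]), np.float64(1.6699554128283058e-05))
pinkA (array([ 0.5947, -0.0574,  0.0848]), np.float64(0.003544944357839591))
pinkB (array([0.451 , 0.0377, 0.0819]), np.float64(0.00020664375897851204))
drops (array([0.3997, 0.1121, 0.059 ]), np.float64(0.0036776006665100404))
```

```bash
cat >> h.py <<'E'
from scipy.spatial.transform import Rotation as Ro
def go(X):
    s=r.read_state();p=np.array(s["ee_pos"]);M=Ro.from_quat(s["eef_rot"]).as_matrix()
    print("t",round(s["time"],2),"p",p.round(4),"F",np.round(s["ft_force"],2),"w",round(s["width"],4))
    print("slide cm",(M.T@(np.array(X)-p)*100).round(2)," tilt",(np.degrees(np.arccos(-M[2,0]))).round(2))
    return M
E
python3 - <<'E'
from h import *
print(go([.594,.149,.15]).round(3)); go([.594,.149,.20])
E
```

```text
t 0.1 p [0.1478 0.6069 0.2219] F [ 0.26  0.24 -0.85] w 0.0873
slide cm [  7.23 -33.93  54.19]  tilt 0.07
[[-0.     0.237  0.972]
 [-0.001  0.972 -0.237]
 [-1.    -0.001  0.   ]]
t 0.1 p [0.1478 0.6069 0.2219] F [ 0.26  0.24 -0.85] w 0.0873
slide cm [  2.23 -33.94  54.19]  tilt 0.07
```

```bash
python3 -m jog '[{"slide":[0,-2.2,3.5],"roll":0},{"slide":[0,-4.4,7],"roll":0},{"slide":[0,-6.6,10.5],"roll":0},{"slide":[0,-8.8,14],"roll":0},{"slide":[0,-11,17.5],"roll":0}]' 1 20
python3 -m jog '[{"slide":[0,-2.2,3.5],"roll":0},{"slide":[0,-4.4,7],"roll":0},{"slide":[0,-6.6,10.5],"roll":0},{"slide":[0,-8.8,14],"roll":0},{"slide":[0,-11,17.5],"roll":0}]'
python3 -c "from h import *;go([.594,.149,.15])"
```

```text
time: 0.52
ee_pos: [0.2927, 0.4568, 0.2217]
eef_rot: [0.084, 0.702, -0.085, 0.702]
ft_force: [2.1, 0.3, -0.1]
width: 0.0617
time: 0.93
ee_pos: [0.4374, 0.307, 0.2218]
eef_rot: [0.084, 0.702, -0.085, 0.702]
ft_force: [0.4, 1.1, 0.4]
width: 0.0282
t 0.93 p [0.4374 0.307  0.2218] F [0.36 1.11 0.42] w 0.0282
slide cm [  7.19 -11.64  18.95]  tilt 0.1
```

```bash
python3 -m jog '[{"slide":[1,-2,3.3],"roll":0},{"slide":[2,-4,6.6],"roll":0},{"slide":[3,-6,9.9],"roll":0},{"slide":[4,-8,13.2],"roll":0},{"slide":[5,-10,16.5],"roll":0}]'
python3 -c "from h import *;go([.594,.149,.15]);go([.594,.149,.12])"
```

```text
time: 1.35
ee_pos: [0.575, 0.1692, 0.1712]
eef_rot: [0.083, 0.702, -0.085, 0.702]
ft_force: [-0.1, 0.6, -0.1]
width: 0.0016
t 1.35 p [0.575  0.1692 0.1712] F [-0.07  0.64 -0.12] w 0.0016
slide cm [ 2.13 -1.51  2.32]  tilt 0.11
t 1.35 p [0.575  0.1692 0.1712] F [-0.07  0.64 -0.12] w 0.0016
slide cm [ 5.13 -1.5   2.33]  tilt 0.11
```

```bash
python3 -m jog '[{"slide":[0,-1.5,2.3],"roll":0},{"slide":[2,-1.5,2.3],"roll":0},{"slide":[4,-1.5,2.3],"roll":0},{"slide":[5.1,-1.5,2.3],"roll":0},{"slide":[5.1,-1.5,2.3],"roll":0}]'
python3 - <<'E'
from h import *
go([.594,.149,.094])
p=r.read_state()["ee_pos"]
for n in("scene","top"):
    im=r.camera(n)[:,:,::-1].copy(); q=proj(n,p).round(1);print(n,q)
    x,y=map(int,q);cv2.imwrite(f"pics/g_{n}.png",cv2.resize(im[max(0,y-60):y+60,x-70:x+70],None,fx=5,fy=5,interpolation=cv2.INTER_CUBIC))
E
```

```text
time: 1.77
ee_pos: [0.5919, 0.1488, 0.1173]
eef_rot: [0.083, 0.704, -0.085, 0.7]
ft_force: [0.0, 0.1, -0.1]
width: 0.0009
t 1.77 p [0.5919 0.1488 0.1173] F [ 0.04  0.14 -0.15] w 0.0009
slide cm [2.33 0.08 0.21]  tilt 0.37
scene [317.2 221. ]
top [221.8 183.3]
```

View pics/g_scene.png

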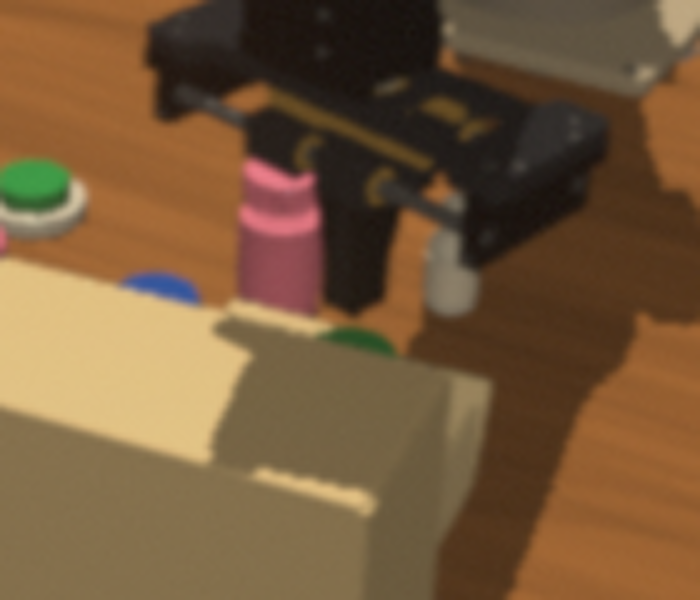

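View pics/g_top.png

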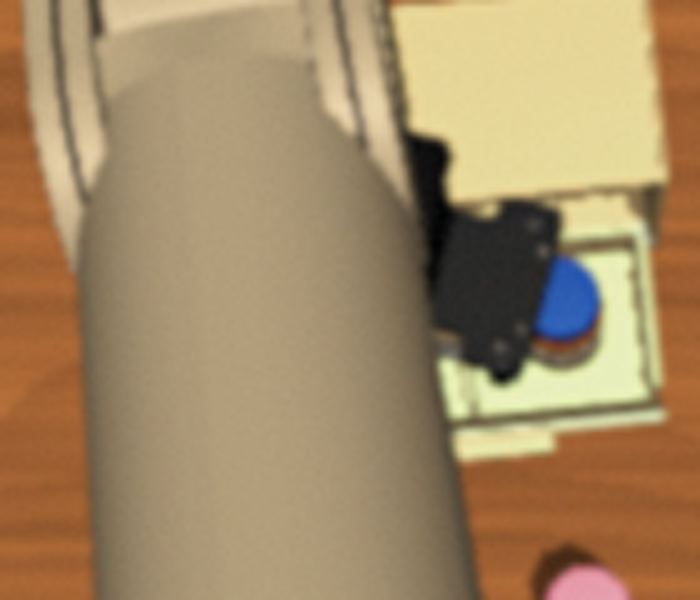

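Both views put the shut tip over the green cap: the tip is at (317,223) in the scene and the cap apex is directly below at (317,226). Next I descend gently.

```bash
python3 -m jog '[{"slide":[0.6,0.1,0.2],"roll":0},{"slide":[1.2,0.1,0.2],"roll":0},{"slide":[1.7,0.1,0.2],"roll":0},{"slide":[1.9,0.1,0.2],"roll":0},{"slide":[1.9,0.1,0.2],"roll":0}]'
python3 -c "from h import *;go([.594,.149,.094])"
```

```text
time: 2.28
ee_pos: [0.5953, 0.1499, 0.1008]
eef_rot: [0.083, 0.703, -0.085, 0.701]
ft_force: [-0.1, 0.3, 0.3]
width: 0.0004
t 2.28 p [0.5953 0.1499 0.1008] F [-0.11  0.33  0.29] w 0.0004
slide cm [ 0.69 -0.12 -0.11]  tilt 0.18
```

```bash
python3 -m jog '[{"slide":[0.3,-0.1,-0.1],"roll":0},{"slide":[0.5,-0.1,-0.1],"roll":0},{"slide":[0.6,-0.1,-0.1],"roll":0},{"slide":[0.7,-0.1,-0.1],"roll":0},{"slide":[0.7,-0.1,-0.1],"roll":0}]'
python3 -c "from h import *;go([.594,.149,.094])"
```

```text
time: 2.7
ee_pos: [0.5941, 0.1491, 0.0938]
eef_rot: [0.083, 0.703, -0.085, 0.701]
ft_force: [-0.4, -0.3, 1.6]
width: 0.0003
t 2.7 p [0.5941 0.1491 0.0938] F [-0.41 -0.31  1.57] w 0.0003
slide cm [-0.02 -0.01 -0.  ]  tilt 0.18
```

```bash
python3 -m jog '[{"slide":[0.1,0,0],"roll":0},{"slide":[0.2,0,0],"roll":0},{"slide":[0.2,0,0],"roll":0}]'
python3 -c "from h import *;go([.594,.149,.094])"
```

```text
time: 2.95
ee_pos: [0.5942, 0.1491, 0.0919]
eef_rot: [0.083, 0.703, -0.085, 0.701]
ft_force: [-0.7, 0.4, 4.1]
width: 0.0003
t 2.95 p [0.5942 0.1491 0.0919] F [-0.74  0.42  4.08] w 0.0003
slide cm [-0.21 -0.02 -0.01]  tilt 0.17
```

The force went from 1.6 to 4.1 N over 2 mm, which is the cap spring, so the tap is confirmed. Now up and over to the green button.

```bash
python3 -m jog '[{"slide":[-1,0,0],"roll":0},{"slide":[-4,0,0],"roll":0},{"slide":[-7,0,0],"roll":0},{"slide":[-7,0,0],"roll":0}]'
python3 -c "from h import *;go([.441,-.128,.15])"
```

```text
time: 3.28
ee_pos: [0.5972, 0.1498, 0.1686]
eef_rot: [0.084, 0.7, -0.083, 0.704]
ft_force: [1.3, -0.9, 1.0]
width: 0.0004
t 3.28 p [0.5972 0.1498 0.1686] F [ 1.31 -0.86  1.  ] w 0.0004
slide cm [  1.75 -30.68  -8.64]  tilt 0.35
```

```bash
python3 -m jog '[{"slide":[0,-3.8,-1.1],"roll":0},{"slide":[0,-7.6,-2.2],"roll":0},{"slide":[0,-11.4,-3.3],"roll":0},{"slide":[0,-15.2,-4.4],"roll":0},{"slide":[0,-19,-5.5],"roll":0}]'
python3 -m jog '[{"slide":[1,-3.8,-1],"roll":0},{"slide":[2,-7.6,-2],"roll":0},{"slide":[4,-11.4,-3],"roll":0},{"slide":[6,-11.4,-3],"roll":0},{"slide":[6,-11.4,-3],"roll":0}]'
python3 -c "from h import *;go([.4414,-.1278,.05])"
```

```text
time: 3.7
ee_pos: [0.4979, -0.0234, 0.1684]
eef_rot: [0.085, 0.7, -0.083, 0.704]
ft_force: [0.9, -0.9, 0.8]
width: 0.0007
time: 4.12
ee_pos: [0.4396, -0.1285, 0.1057]
eef_rot: [0.086, 0.701, -0.085, 0.703]
ft_force: [0.4, 0.5, -0.6]
width: 0.0006
t 4.12 p [ 0.4396 -0.1285  0.1057] F [ 0.36  0.52 -0.59] w 0.0006
slide cm [5.57 0.1  0.14]  tilt 0.22
```

```bash
python3 -m jog '[{"slide":[2,0.1,0.15],"roll":0},{"slide":[4.5,0.1,0.15],"roll":0},{"slide":[6.5,0.1,0.15],"roll":0},{"slide":[7,0.1,0.15],"roll":0},{"slide":[7,0.1,0.15],"roll":0}]'
python3 - <<'E'
from h import *
go([.4414,-.1278,.024])
im=r.camera("scene")[:,:,::-1];cv2.imwrite("pics/gb.png",cv2.resize(im[140:240,180:320],None,fx=5,fy=5,interpolation=cv2.INTER_CUBIC))
E
```

```text
time: 4.53
ee_pos: [0.4416, -0.1268, 0.0355]
eef_rot: [0.086, 0.702, -0.084, 0.702]
ft_force: [0.6, -0.1, 0.8]
width: 0.0011
t 4.53 p [ 0.4416 -0.1268  0.0355] F [ 0.62 -0.11  0.82] w 0.0011
slide cm [ 1.15 -0.1   0.  ]  tilt 0.14
```

View pics/gb.png

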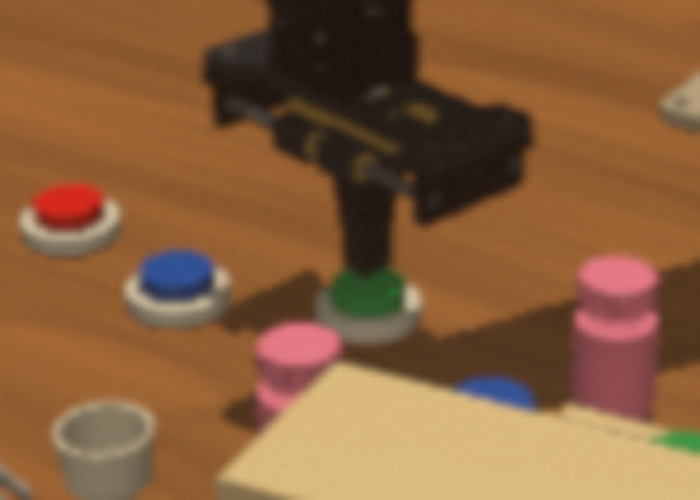

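The tip at crop (367,270) is right over the green button. Pressing it.

```bash
python3 -m jog '[{"slide":[0.6,-0.1,0],"roll":0},{"slide":[1.0,-0.1,0],"roll":0},{"slide":[1.2,-0.1,0],"roll":0},{"slide":[1.4,-0.1,0],"roll":0},{"slide":[1.5,-0.1,0],"roll":0}]'
python3 -m jog '[{"slide":[0.1,0,0],"roll":0},{"slide":[0.2,0,0],"roll":0},{"slide":[0.2,0,0],"roll":0},{"slide":[0.2,0,0],"roll":0}]'
python3 -c "from h import *;go([.4414,-.1278,.024])"
```

```text
time: 5.0
ee_pos: [0.4425, -0.128, 0.0217]
eef_rot: [0.086, 0.701, -0.084, 0.703]
ft_force: [0.1, 1.7, 2.8]
width: 0.0003
time: 5.33
ee_pos: [0.4426, -0.128, 0.0198]
eef_rot: [0.086, 0.701, -0.084, 0.703]
ft_force: [-1.2, 0.4, 3.6]
width: 0.0006
t 5.33 p [ 0.4426 -0.128   0.0198] F [-1.18  0.37  3.6 ] w 0.0006
slide cm [-0.42 -0.01 -0.12]  tilt 0.27
```

```bash
python3 -m jog '[{"slide":[0.1,0,-0.1],"roll":0},{"slide":[0.2,0,-0.1],"roll":0},{"slide":[0.2,0,-0.1],"roll":0},{"slide":[0.2,0,-0.1],"roll":0}]'
python3 -c "from h import *;go([.4414,-.1278,.1])"
```

```text
time: 5.67
ee_pos: [0.4425, -0.1279, 0.0182]
eef_rot: [0.086, 0.7, -0.084, 0.704]
ft_force: [3.6, -0.4, 5.3]
width: 0.0005
t 5.67 p [ 0.4425 -0.1279  0.0182] F [ 3.59 -0.38  5.26] w 0.0005
slide cm [-8.18  0.01 -0.06]  tilt 0.35
```

That is 5.8 mm down at 5.3 N, well past registering. Lift and look to see that it sprang back.

```bash
python3 -m jog '[{"slide":[-1,0,0],"roll":0},{"slide":[-4,0,0],"roll":0},{"slide":[-8,0,0],"roll":0},{"slide":[-12,0,0],"roll":0},{"slide":[-14,0,0],"roll":0}]'
python3 - <<'E'
from h import *
go([.6015,.0539,.15])
im=r.camera("scene")[:,:,::-1];cv2.imwrite("pics/gb2.png",cv2.resize(im[160:260,180:350],None,fx=4.5,fy=4.5,interpolation=cv2.INTER_CUBIC))
E
```

```text
time: 6.08
ee_pos: [0.4418, -0.1289, 0.1624]
eef_rot: [0.086, 0.699, -0.084, 0.705]
ft_force: [1.3, -1.5, -0.1]
width: 0.0009
t 6.08 p [ 0.4418 -0.1289  0.1624] F [ 1.26 -1.51 -0.13] w 0.0009
slide cm [ 1.4  21.56 11.11]  tilt 0.48
```

View pics/gb2.png

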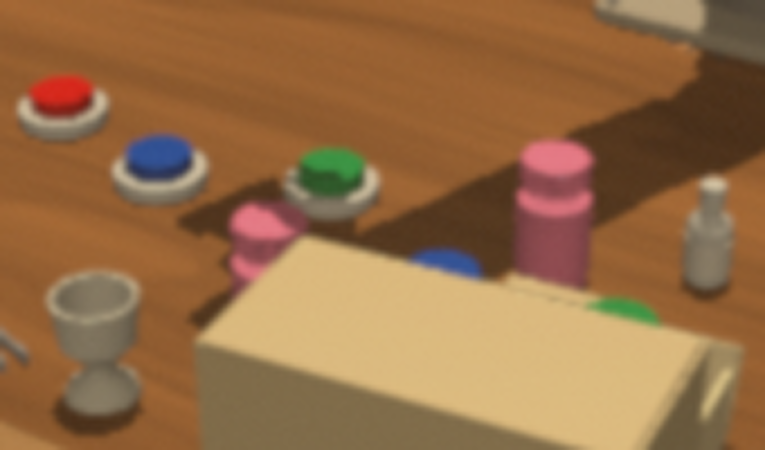

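The green button is back up (crop (332,165)), and both caps show at the same pixels as before. On to the blue cap; of the blue things in the top view, it is the disc at (262,183) in the bin, not the button at (372,235).

```bash
python3 -m jog '[{"slide":[0,3.5,1.8],"roll":0},{"slide":[0,7,3.6],"roll":0},{"slide":[0,10.5,5.4],"roll":0},{"slide":[0,14,7.2],"roll":0},{"slide":[0,17.5,9],"roll":0}]'
python3 -m jog '[{"slide":[0.5,3,1.5],"roll":0},{"slide":[2,4,2.1],"roll":0},{"slide":[3,4,2.1],"roll":0},{"slide":[3,4,2.1],"roll":0}]'
python3 -c "from h import *;go([.6015,.0539,.1])"
```

```text
time: 6.55
ee_pos: [0.5725, 0.0208, 0.1662]
eef_rot: [0.086, 0.699, -0.084, 0.705]
ft_force: [0.9, -1.0, 0.3]
width: 0.0005
time: 6.88
ee_pos: [0.6006, 0.0545, 0.1337]
eef_rot: [0.085, 0.7, -0.085, 0.703]
ft_force: [-1.3, -0.7, -0.1]
width: 0.0002
t 6.88 p [0.6006 0.0545 0.1337] F [-1.27 -0.68 -0.12] w 0.0002
slide cm [ 3.37 -0.04  0.08]  tilt 0.24
```

```bash
python3 -m jog '[{"slide":[1,0,0.1],"roll":0},{"slide":[2,0,0.1],"roll":0},{"slide":[2.8,0,0.1],"roll":0},{"slide":[3.2,0,0.1],"roll":0},{"slide":[3.2,0,0.1],"roll":0}]'
python3 - <<'E'
from h import *
go([.6015,.0539,.094])
im=r.camera("scene")[:,:,::-1];cv2.imwrite("pics/bc.png",cv2.resize(im[160:260,210:350],None,fx=5,fy=5,interpolation=cv2.INTER_CUBIC))
E
```

```text
time: 7.3
ee_pos: [0.6009, 0.0537, 0.1007]
eef_rot: [0.085, 0.701, -0.086, 0.703]
ft_force: [-0.1, -0.3, -0.4]
width: 0.0004
t 7.3 p [0.6009 0.0537 0.1007] F [-0.08 -0.26 -0.42] w 0.0004
slide cm [0.67 0.03 0.05]  tilt 0.15
```

View pics/bc.png

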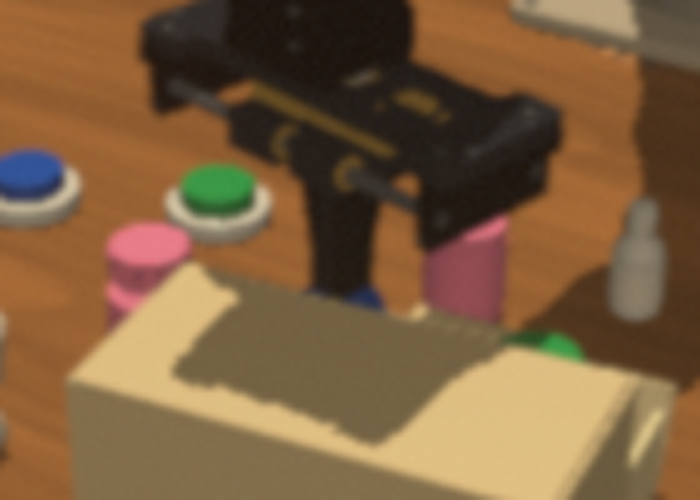

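The tip is over the blue cap (crop (343,295)), with blue visible on both sides of it. Now the tap.

```bash
python3 -m jog '[{"slide":[0.3,0,0],"roll":0},{"slide":[0.5,0,0],"roll":0},{"slide":[0.6,0,0],"roll":0},{"slide":[0.7,0,0],"roll":0},{"slide":[0.7,0,0],"roll":0}]'
python3 -m jog '[{"slide":[0.1,0,0],"roll":0},{"slide":[0.2,0,0],"roll":0},{"slide":[0.2,0,0],"roll":0}]'
python3 -c "from h import *;go([.6015,.0539,.094])"
```

```text
time: 7.77
ee_pos: [0.6014, 0.0539, 0.0944]
eef_rot: [0.085, 0.701, -0.085, 0.703]
ft_force: [0.3, -0.3, -0.6]
width: 0.0005
time: 8.02
ee_pos: [0.6015, 0.0539, 0.0924]
eef_rot: [0.085, 0.701, -0.085, 0.703]
ft_force: [-0.1, 0.2, 2.8]
width: 0.0007
t 8.02 p [0.6015 0.0539 0.0924] F [-0.15  0.19  2.81] w 0.0007
slide cm [-0.16 -0.   -0.  ]  tilt 0.22
```

```bash
python3 -m jog '[{"slide":[0.1,0,0],"roll":0},{"slide":[0.1,0,0],"roll":0}]'
python3 -c "from h import *;go([.6015,.0539,.094])"
```

```text
time: 8.18
ee_pos: [0.6016, 0.0539, 0.0916]
eef_rot: [0.085, 0.701, -0.085, 0.703]
ft_force: [-1.3, -0.2, 4.0]
width: 0.0009
t 8.18 p [0.6016 0.0539 0.0916] F [-1.34 -0.23  4.02] w 0.0009
slide cm [-0.24 -0.   -0.01]  tilt 0.22
```

The tap is confirmed at 4.0 N. Next is the blue button, travelling high.

```bash
python3 -m jog '[{"slide":[-1,0,0],"roll":0},{"slide":[-4,0,0],"roll":0},{"slide":[-7,0,0],"roll":0},{"slide":[-7,0,0],"roll":0}]'
python3 -c "from h import *;go([.4847,-.2304,.15])"
```

```text
time: 8.52
ee_pos: [0.6041, 0.0539, 0.168]
eef_rot: [0.086, 0.698, -0.084, 0.706]
ft_force: [0.6, -0.3, 1.1]
width: 0.0004
t 8.52 p [0.6041 0.0539 0.168 ] F [ 0.58 -0.26  1.08] w 0.0004
slide cm [  1.62 -30.47  -4.79]  tilt 0.69
```

```bash
python3 -m jog '[{"slide":[0,-3.8,-0.6],"roll":0},{"slide":[0,-7.6,-1.2],"roll":0},{"slide":[0,-11.4,-1.8],"roll":0},{"slide":[0,-15.2,-2.4],"roll":0},{"slide":[0,-19,-3],"roll":0}]'
python3 -m jog '[{"slide":[1,-3.8,-0.6],"roll":0},{"slide":[2,-7.6,-1.2],"roll":0},{"slide":[4,-11.4,-1.8],"roll":0},{"slide":[6,-11.4,-1.8],"roll":0},{"slide":[6,-11.4,-1.8],"roll":0}]'
python3 -c "from h import *;go([.4847,-.2304,.036])"
```

```text
time: 8.93
ee_pos: [0.5286, -0.1249, 0.1675]
eef_rot: [0.087, 0.697, -0.084, 0.706]
ft_force: [1.1, -0.2, 0.6]
width: 0.0003
time: 9.35
ee_pos: [0.4815, -0.2329, 0.1041]
eef_rot: [0.088, 0.699, -0.086, 0.705]
ft_force: [-0.7, 1.3, 0.6]
width: 0.0003
t 9.35 p [ 0.4815 -0.2329  0.1041] F [-0.7   1.32  0.64] w 0.0003
slide cm [6.82 0.29 0.2 ]  tilt 0.52
```

```bash
python3 -m jog '[{"slide":[2,0.3,0.2],"roll":0},{"slide":[4.5,0.3,0.2],"roll":0},{"slide":[6.3,0.3,0.2],"roll":0},{"slide":[6.8,0.3,0.2],"roll":0},{"slide":[6.8,0.3,0.2],"roll":0}]'
python3 - <<'E'
from h import *
go([.4847,-.2304,.024])
im=r.camera("scene")[:,:,::-1];cv2.imwrite("pics/bb.png",cv2.resize(im[140:240,150:290],None,fx=5,fy=5,interpolation=cv2.INTER_CUBIC))
E
```

```text
time: 9.77
ee_pos: [0.4848, -0.2293, 0.036]
eef_rot: [0.088, 0.699, -0.085, 0.704]
ft_force: [0.5, -0.2, 1.0]
width: 0.0005
t 9.77 p [ 0.4848 -0.2293  0.036 ] F [ 0.51 -0.24  1.03] w 0.0005
slide cm [ 1.2  -0.11  0.01]  tilt 0.44
```

View pics/bb.png

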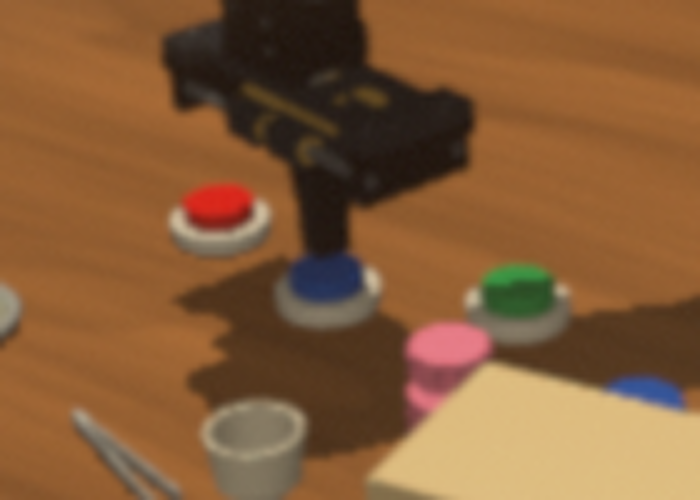

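The tip at crop (327,255) is over the blue button, and the red button is well clear at (220,205). Pressing.

```bash
python3 -m jog '[{"slide":[0.6,-0.1,0],"roll":0},{"slide":[1.0,-0.1,0],"roll":0},{"slide":[1.2,-0.1,0],"roll":0},{"slide":[1.4,-0.1,0],"roll":0},{"slide":[1.5,-0.1,0],"roll":0}]'
python3 -m jog '[{"slide":[0.1,0,0],"roll":0},{"slide":[0.2,0,0],"roll":0},{"slide":[0.3,0,0],"roll":0},{"slide":[0.3,0,0],"roll":0},{"slide":[0.3,0,0],"roll":0}]'
python3 -c "from h import *;go([.4847,-.2304,.024])"
```

```text
time: 10.23
ee_pos: [0.4857, -0.2308, 0.0222]
eef_rot: [0.088, 0.698, -0.086, 0.705]
ft_force: [-0.1, 0.5, 3.0]
width: 0.0005
time: 10.65
ee_pos: [0.4857, -0.2308, 0.0193]
eef_rot: [0.088, 0.698, -0.086, 0.705]
ft_force: [-1.3, 0.7, 4.6]
width: 0.0002
t 10.65 p [ 0.4857 -0.2308  0.0193] F [-1.34  0.67  4.58] w 0.0002
slide cm [-0.47  0.02 -0.1 ]  tilt 0.56
```

```bash
python3 -m jog '[{"slide":[0.1,0,0],"roll":0},{"slide":[0.1,0,0],"roll":0},{"slide":[0.1,0,0],"roll":0}]'
python3 -m jog '[{"slide":[-1,0,0],"roll":0},{"slide":[-4,0,0],"roll":0},{"slide":[-8,0,0],"roll":0},{"slide":[-12,0,0],"roll":0},{"slide":[-14,0,0],"roll":0}]'
python3 -m jog '[{"slide":[-1,-3,-1],"roll":0},{"slide":[-2,-6,-2],"roll":0},{"slide":[-2,-6,-2],"roll":0},{"slide":[-2,-6,-2],"roll":0}]'
python3 - <<'E'
from h import *
go([.4847,-.2304,.2])
for n in("scene","top"):
    im=r.camera(n)[:,:,::-1];cv2.imwrite(f"pics/end_{n}.png",im)
E
```

```text
time: 10.9
ee_pos: [0.4857, -0.2308, 0.0183]
eef_rot: [0.088, 0.699, -0.085, 0.705]
ft_force: [-0.6, 0.5, 5.0]
width: 0.0001
time: 11.32
ee_pos: [0.4854, -0.2323, 0.1633]
eef_rot: [0.088, 0.697, -0.086, 0.707]
ft_force: [0.9, -0.8, 0.8]
width: 0.0004
time: 11.65
ee_pos: [0.4501, -0.2875, 0.1839]
eef_rot: [0.089, 0.696, -0.088, 0.707]
ft_force: [-0.8, 0.8, -0.4]
width: 0.0007
t 11.65 p [ 0.4501 -0.2875  0.1839] F [-0.8   0.76 -0.44] w 0.0007
slide cm [-1.56  6.4   1.96]  tilt 0.91
```

View pics/end_scene.png

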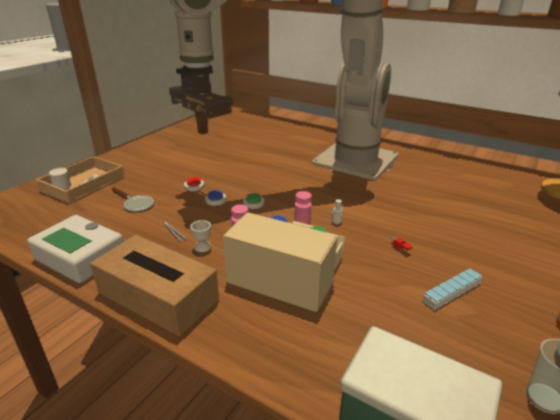

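View pics/end_top.png

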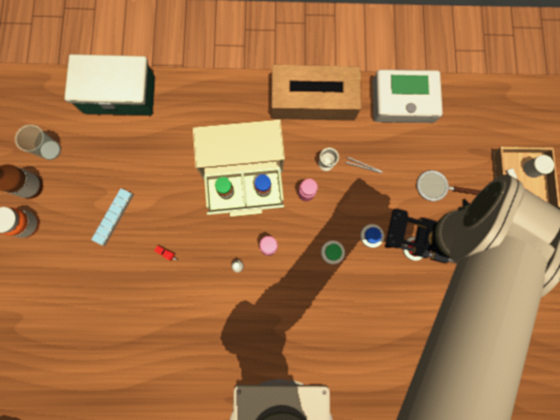

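Run:
```python
import cv2,numpy as np
v=[cv2.resize(cv2.imread(f"pics/{n}.png")[170:235,180:335],None,fx=4.5,fy=4.5,interpolation=cv2.INTER_CUBIC) for n in("scene0","end_scene")]
cv2.imwrite("pics/cmp.png",np.vstack(v))
```

```text
(no output)
```

View pics/cmp.png

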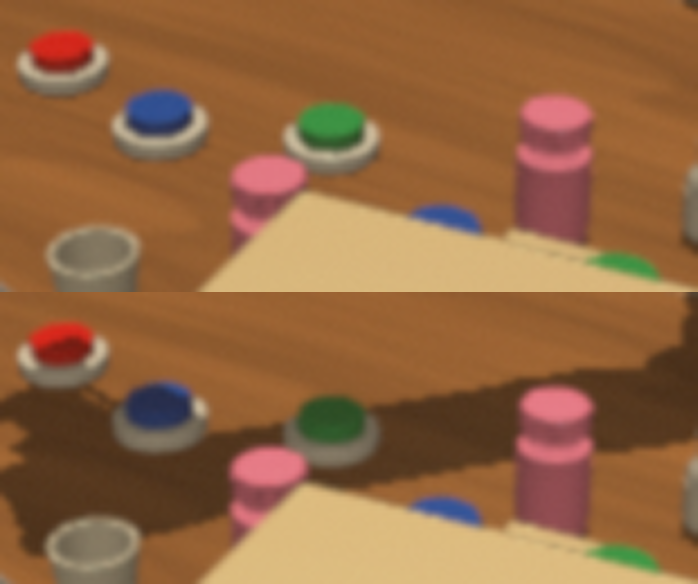

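The before and after crops match. All three buttons are up, the caps are at the same pixels, and the arm is clear at z = 0.18, so I'm handing in.

```bash
python3 -c "
from bench import r
print(r.close_job())"
```

```text
the job is handed in; nothing more can be done
None
```

I tapped and pressed everything in the order you gave and handed the job in at about 11.8 s; the hand-in reports no verdict.

| Step | Peak force read at the wrist | Depth |
|---|---|---|
| Green cap tapped | 4.1 N | about 2 mm |
| Green button pressed | 5.3 N | about 5.8 mm |
| Blue cap tapped | 4.0 N | about 2.5 mm |
| Blue button pressed | 5.0 N | about 5.7 mm |

- **Last pictures:** All three buttons are up, both caps are at their starting pixels, and nothing else has visibly moved. The arm was touching nothing, about 0.18 m up.
- **Disagreements:** Heights measured from the two views came out about 2 mm below the stated ones, within the calibration. One sideways reading of 3.6 N appeared during the green press and was gone after lifting.

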